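Hold the spring clip open around the card's free edge

ROBOT

A 6-joint arm with a two-finger parallel gripper is mounted at the origin on the work surface. World frame = base frame: x ahead of the robot, y to its left, z up, the work surface at z = 0. Lengths are in mm, angles in degrees, forces in N, time in s.
With the tool pointing down it reaches from about 275 to 975 mm from the base axis. Payload 8.4 kg.
Tool frame: the origin (TCP) lies between the finger pads; the fingertips stand 22 mm ahead of it and the grasp point (between the pads) lies 3 mm ahead of it; z points along the fingers, y is the line along which they close (so a half turn about z gives the same grasp; the last joint's range is limited). The gripper opens to 92 mm and grips with 3 to 60 N. Pads are 20 mm wide; open, the fingers measure 128 mm over their backs; the gripper's body (75 mm by 189 mm) begins 69 mm behind the grasp point.
Start: joints at [-76.857, 20.225, 93.587, -0, 66.188, -0.138], TCP at [143.579, -608.287, 236.583] pointing down, gripper open.
Joint ranges: [-150.9, 150.9], [-52.94, 120.26], [3.33, 152.33], [-74.26, 254.26], [0, 154.13], [-172.89, 172.89]. Speed limits (degrees/s): [127.2, 127.2, 159.86, 180, 180, 180].

INTERFACE

Orientations are given as [roll, pitch, yaw] about the fixed x, y, z axes, in that order (R = Rz(yaw) Ry(pitch) Rx(roll)).
In Python, from bench import bot gives the robot as it stands.
- The arm moves only by the tool arm_command, never from a script. Its argument "series" is a list of rows, each a list of 3 entries, a list of its own where there are three numbers: the shift along the tool's x, y, z in cm, then the turn, a rotation vector about the tool's x, y, z in degrees, then the opening in per cent of the stroke, from 0 (shut) to 100 (fully open). In form: [[[tx, ty, tz], [rx, ry, rz], claw], ...]. A call has 1 to 5 rows; each row is the pose to reach, as a shift and turn from the pose commanded when the call began, along the tool's axes at that moment; what a row does not reach only later rows make up. A row lasts 1/8 s, in which the tool goes at most 62.5 mm and 10.7 degrees, less where a joint would pass 70% of its speed; a pose out of reach is approached as far as the arm can. A call with a gripper value outside its range is refused whole. The fingers move at their own pace and stop on an object; the grip force is fixed at half the most. Time passes only in rows, so rows that repeat a pose let the fingers close. It gives the time, the measured TCP pose, the force, the opening and the grip force at its end, in the units of the state.
- bot.read_state(): the state, without advancing time (a new reading comes with each control period).
- bot.camera(name): name is "scene" or "top"; returns (picture, depth): 384x512x3 uint8, red, green, blue; 384x512 float32, mm along the optical axis (not along the pixel's ray), 0 where there is no reading.
- bot.camera_model(name): a dict with "fx", "fy", "cx", "cy" (pixels), "R" (3x3) and "t" (3): a world point X has camera coordinates R X + t. Camera axes: x right, y down, z forward; pixel columns grow to the right and rows downward; lengths in mm; the calibration is good to about 2 mm. A picture is of the moment at which its call begins. camera_model takes no time and is no camera call.
- bot.sign_off(): hands the job in; it is judged then, once.
Trained networks look in the newest picture that a camera, given by its name, has taken for a name from the list of things; names that differ only in an ending like _2 or _b are one class to them, and where a whole thing is asked for, a point or a joint stands for the part that bears it (a point fixed in the world has none). Each returns a list of dicts, best first, with "confidence" (0 to 1); they miss things now and then, are a little off and sometimes report something else, mostly with a low value. They report only what shows in the picture. A call takes as long as a camera call. They do not tell look-alikes from the thing itself.
- bot.trace(camera, thing): "region" (384x512 bool, what is visible of it) and "extent" ([left, top, right, bottom] in pixels, round what is visible of it).
The state is a dict: "time_s": time; "qpos": joint angles; "joint_vel": joint speeds; "joint_efforts": joint torques, N m; "tcp_pos": TCP position; "tool_rot": TCP orientation; "wrist_force": force on the tool from outside, world axes, zero at the start; "torque": the same for the moment, N m; "gripper_width": opening from 0.0 (shut) to 1.0 (fully open); "grip_force": force on a finger pad.
Only numpy, scipy, OpenCV 4.12 (cv2) and the standard library are available. Lean on these libraries where they do the work, as an engineer would, in place of code of your own. Each camera call takes 0.05 s, during which the arm holds its last target. There are 200 camera calls.

TASK

Pick the spring clip up off the bench by its two handles, squeezing them fully together so that its jaws gape, and bring the jaws around the free upright edge of the card on the stand, one jaw each side and the edge about 20 mm inside the mouth, so that a colleague can slip a sheet in. Finish while holding it there, wide open and still in the air, with neither jaw touching the card: do not let go. Do not press the clip against card or stand, and leave the stand and all else where they are.

Things in the scene. Friction and masses are not known exactly. Their poses are not given: they have to be found in the camera images.
- clip: Big white plastic spring clip (clothes-peg kind, steel coil at its pivot) lying on its side, 24 mm high, 105 mm long, 65 g. Origin: underside, at the upright pivot axis. At the start x is its symmetry line: jaws run 47 mm to +x, tips touching; handles 53 mm to -x, splayed to 56 mm wide at the ends. z up. The frame turns with the +y lever, half the joint value, as it opens.
- clip_grip (a point): Point midway between the handles where they are best pinched, half-way up (12 mm above the underside), 38 mm behind the pivot; axes as clip. The handles are 44 to 46 mm wide overall here. Fully squeezed, their outer faces are flat, parallel and 23 mm apart, so the clip centres and squares itself between flat fingers.
- clip_tip_a (a point): Inner tip of the jaw on the clip's +y side, half-way up, 46.5 mm ahead of the pivot while shut. Fully open it is 44 mm ahead of the pivot along the symmetry line (82 mm ahead of the point midway between the handles at clip_grip) and 14 mm to the side: a 28 to 30 mm gape.
- clip_tip_b (a point): Inner tip of the other jaw (-y side), mirror image of clip_tip_a; it moves with the joint clip_spread.
- clip_spread (a joint): Angle between the clip's levers, rad: 0 = jaws shut, 0.6 = fully open, handles parallel, a firm stop. Squeezing the handles opens it against a spring: 0.15 N m when shut to 0.35 N m fully open, 4 to 9 N on each handle at clip_grip; a grip of 30 N or more opens it fully.
- stand: Loose stand, 0.9 kg: dark steel foot 90 (x) by 100 (y) by 16 mm from x = 0 to 90 mm; aluminium post 146 mm high at x = 62 mm, carrying a stiff white card 3 mm thick, upright in the x-z plane, from x = -55 mm (free edge, overhanging the foot) to the post, 35 to 135 mm above the bench. Origin: on the bench, middle of the foot's front side; z up.
- card_edge (a point): Middle of the card's free upright edge, 85 mm above the bench, 55 mm ahead (-x) of stand's origin. Axes as the stand: x points from the free edge into the card (horizontal), y is square to the card's faces, z up.
- table: The black bench top, its surface at z = 0. Fixed.
- dish_center (a point): Centre of a clear lidded dish, 62 mm across, 16 mm high. Bystander.
- timer_center (a point): Centre of a flat grey bench timer, 60 by 60 by 20 mm. Bystander.
- beaker_center (a point): Centre, half-way up, of a glass beaker, 60 mm across and 75 mm high. Bystander.
- marker_center (a point): Centre of a white marker pen with a black cap, 130 mm long along its x axis, 12 mm thick. Bystander.
Mind the look-alikes: they are no part of the job. Of the things like the stand, leave any that is blue; of the rest the smaller one is meant.

How it is judged:
By the outcome, as a careful person would: the job done as asked, in the order asked, and still so for the second after the job is handed in, while the arm keeps its last pose, push and grip.
It also fails if it takes over 38 s, if anything falls off the work surface, if the arm or the gripper's body presses on something with over 40 N, if the wrist force passes 120 N, or if a joint passes its speed limit or range.

## Working session

There is one attempt and no reset: what is moved stays moved. The work goes in short steps, Python scripts to look and compute and a tool call to move; the robot and the scene stay as the last step left them, time stands still between calls to the robot, and variables do not carry over. Pictures are saved under pics/ and viewed, at most 10 in all, crops included, and the job is handed in when it is done.

Besides the shell and the picture viewer there is one more tool, called after ">>>" as name(argument=value, ...) on one line, values as JSON. arm_command: Moves the arm, as the interface text tells. Its arguments: {"type":"object","properties":{"series":{"type":"array","items":{"type":"array"}}},"required":["series"]}

```bash
mkdir -p pics; python3 - <<'E'
from bench import bot
import cv2,numpy as np
for n in("scene","top"):
    p,d=bot.camera(n);cv2.imwrite(f"pics/{n}0.png",cv2.cvtColor(p,cv2.COLOR_RGB2BGR));np.savez(f"pics/{n}0.npz",p=p,d=d)
    m=bot.camera_model(n);print(n,m)
    for t in("clip","stand"):
        for r in bot.trace(n,t):print(t,r["confidence"],r["extent"])
s=bot.read_state();print(s)
E
```

```text
scene {'fx': 417.24894923815515, 'fy': 417.24894923815515, 'cx': 256.5907028069673, 'cy': 187.2651117983866, 'R': array([[ 0.04969293,  0.99870895,  0.01053804],
       [ 0.60078861, -0.0214615 , -0.79911979],
       [-0.79786193,  0.04604174, -0.60107945]]), 't': array([  35.1135122 , -226.62888015, 1472.19224813])}
clip 0.97 [173.1, 200.6, 213.7, 216.7]
stand 0.8 [368.3, 168.4, 429.2, 230.1]
stand 0.67 [226.1, 107.4, 281.2, 190.5]
stand 0.66 [320.3, 119.2, 362.7, 184.9]
top {'fx': 396.11463116476784, 'fy': 396.11463116476784, 'cx': 259.0771753845751, 'cy': 192.18295585874188, 'R': array([[-0.01516087, -0.99969903,  0.01928729],
       [-0.984188  ,  0.01151554, -0.1767523 ],
       [ 0.176477  , -0.02166204, -0.98406637]]), 't': array([-89.58998537, 486.93935777, 947.92187629])}
clip 0.51 [285.4, 188.0, 327.2, 210.1]
stand 0.95 [216.8, 215.2, 279.4, 298.1]
stand 0.61 [100.9, 243.8, 171.4, 305.5]
stand 0.59 [192.6, 126.1, 240.1, 135.8]
{'time_s': 0.3, 'qpos': array([-7.68552644e+01,  2.02393954e+01,  9.35992822e+01, -1.00370685e-03,
        6.61883493e+01, -1.36924579e-01]), 'joint_vel': array([-0.02050708, -0.01758986,  0.01394948,  0.02018102, -0.05547757,
        0.01294186]), 'joint_efforts': array([ 1.27709875e-03, -5.93202996e+01, -3.34032333e+01,  6.96015707e-02,
        2.03566358e-02, -8.23208347e-05]), 'tcp_pos': array([ 143.55535781, -608.1456093 ,  236.33803108]), 'tool_rot': array([-1.79972971e+02,  8.53486642e-04,  1.32820659e+01]), 'wrist_force': array([0.74312213, 0.00925409, 0.04019197]), 'torque': array([-0.00533858, -0.06775417,  0.02842314]), 'grip_force': 0.0, 'gripper_width': 1.0037231340546164}
```

View pics/scene0.png

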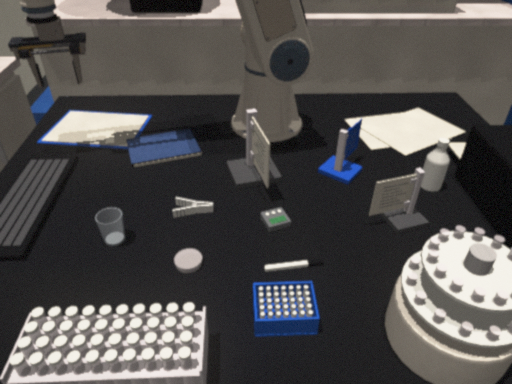

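View pics/top0.png

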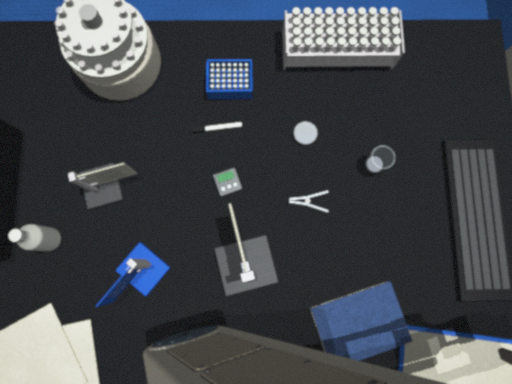

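The scene view shows the clip at (193,207), jaws pointing right. There are three stands: grey at (255,150), blue at (342,155) and grey at (400,200). The top view shows the clip at (307,200), jaws at the left end, with the grey stands at (245,255) and (100,180). I'll measure both grey stands and the clip in 3D.

```bash
cat > h.py <<'E'
from bench import bot
import cv2,numpy as np
def cloud(n,d,mask=None):
    m=bot.camera_model(n);v,u=np.nonzero((d>0)&(True if mask is None else mask));z=d[v,u]
    c=np.stack([(u-m["cx"])/m["fx"]*z,(v-m["cy"])/m["fy"]*z,z],1)
    return (c-m["t"])@m["R"],u,v
def box(n,e,d):
    k=np.zeros(d.shape,bool);k[int(e[1]):int(e[3])+1,int(e[0]):int(e[2])+1]=1;return cloud(n,d,k)
def line(P):  # centre, direction deg, extents
    c=P.mean(0);w,V=np.linalg.eigh(np.cov((P-c).T));a=V[:,-1];t=(P-c)@a
    return c.round(1),np.degrees(np.arctan2(a[1],a[0])).round(1),(c+a*t.min()).round(1),(c+a*t.max()).round(1),np.sqrt(w[0]).round(2)
E
python3 - <<'E'
from h import *
D={n:np.load(f"pics/{n}0.npz") for n in("scene","top")}
for nm,es in dict(A=([222,103,285,194],[212,195,283,302]),C=([365,164,432,234],[62,155,140,212])).items():
    for n,e in zip(("scene","top"),es):
        P,u,v=box(n,e,D[n]["d"]);
        print(nm,n,"zmax",np.percentile(P[:,2],[98,99.5,100]).round())
        q=P[(P[:,2]>10)&(P[:,2]<22)];
        if len(q)>10:print(" foot",len(q),cv2.minAreaRect(q[:,:2].astype(np.float32)),np.median(q[:,2]))
        for lo,hi in((40,80),(80,125),(125,150),(150,175),(175,230)):
            q=P[(P[:,2]>lo)&(P[:,2]<hi)]
            if len(q)>15:print("  z",lo,hi,len(q),*line(q[:,:2]))
for n,e in(("scene",[168,196,218,221]),("top",[280,184,332,215])):
    P,u,v=box(n,e,D[n]["d"]);k=(P[:,2]>10)&(P[:,2]<40);q=P[k]
    print(n,len(q),np.median(q[:,2]),*line(q[:,:2]))
    t=bot.camera(n) and bot.trace(n,"clip")
    if t:
        r=t[0]["region"];v,u=np.nonzero(r);m=bot.camera_model(n)
        d=np.stack([(u-m["cx"])/m["fx"],(v-m["cy"])/m["fy"],np.ones(len(u))],1)@m["R"];o=-m["R"].T@m["t"]
        for h in (12,24):
            X=o+d*((h-o[2])/d[:,2])[:,None];c,a,p0,p1,s=line(X[:,:2]);print("  h",h,t[0]["confidence"],c,a,p0,p1)
            print("   rect",cv2.minAreaRect(X[:,:2].astype(np.float32)))
E
```

```text
A scene zmax [178. 192. 195.]
 foot 1104 ((176.96160888671875, -42.13331604003906), (182.91854858398438, 424.4443664550781), 86.27079010009766) 18.663831813301986
  z 40 80 704 [172.7 -29.7] 175.5 [441.7 -50.7] [  4.2 -16.5] 42.56
  z 80 125 697 [205.5 -29. ] 172.7 [439.  -59.1] [15.5 -4.5] 31.43
  z 125 150 193 [359.5 -52.2] -163.6 [440.9 -28.3] [282.5 -74.9] 2.96
  z 150 175 223 [356.6 -52.7] -164.2 [440.9 -28.8] [282.4 -73.7] 3.98
  z 175 230 159 [327.4 -57.6] -165.7 [439.8 -28.9] [278.8 -70. ] 6.29
A top zmax [181. 195. 198.]
 foot 1959 ((368.83197021484375, -46.5560302734375), (248.60899353027344, 133.92739868164062), 13.7276029586792) 19.90623890388647
  z 40 80 16 [357.5 -52.6] -164.5 [429.6 -32.6] [294.9 -70. ] 1.26
  z 150 175 61 [322.7 -58.3] -167.2 [435.7 -32.6] [291.6 -65.4] 4.36
  z 175 230 258 [327.1 -56.2] -166.4 [436.6 -29.7] [275.6 -68.7] 5.39
C scene zmax [132. 142. 145.]
 foot 653 ((495.5688171386719, 357.453857421875), (93.55799102783203, 225.79193115234375), 40.90214920043945) 13.5960039885742
  z 40 80 678 [504.  300.1] 129.3 [562.8 228.5] [394.1 434.2] 16.44
  
[... 673 characters left out ...]
1406, -225.08274841308594), (81.83484649658203, 102.35545349121094), 0.2672891318798065)
  h 24 0.88 [ 485.3 -228.3] 85.4 [ 481.4 -276.4] [ 489.9 -171.7]
   rect ((481.8656005859375, -223.04579162597656), (80.41455078125, 100.57902526855469), 0.26730042695999146)
top 240 22.241606037602885 [ 465.1 -222.3] 87.4 [ 462.7 -273.2] [ 467.3 -173.5] 13.36
  h 12 0.8 [ 465.6 -220.6] 87.4 [ 463.4 -269.4] [ 467.6 -176.2]
   rect ((463.5487976074219, -222.22723388671875), (52.33953094482422, 91.95747375488281), 0.41758933663368225)
  h 24 0.8 [ 463.8 -218.8] 87.4 [ 461.6 -267.1] [ 465.8 -175. ]
   rect ((461.72906494140625, -220.47129821777344), (51.71683120727539, 90.8634262084961), 0.4175971448421478)
```

```bash
python3 - <<'E'
import cv2
a=cv2.imread("pics/top0.png")
x=cv2.resize(a[180:222,278:336],None,fx=8,fy=8,interpolation=cv2.INTER_CUBIC)
cv2.imwrite("pics/crop1.png",x)
E
```

```text
(no output)
```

View pics/crop1.png

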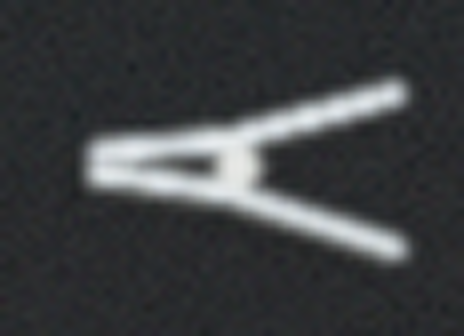

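The crop shows the jaw tips near full-image pixel (289.5,200.6), the pivot at (307.7,200.6) and the handle ends around (328,201). Stand C has a 146 mm post, so it is the smaller grey stand and the one meant. Next I'll compute the targets.

```bash
python3 - <<'E'
from h import *
D={n:np.load(f"pics/{n}0.npz") for n in("scene","top")}
m=bot.camera_model("top");o=-m["R"].T@m["t"]
for nm,u,v in(("tip",289.3,200.4),("piv",307.7,200.5),("h1",327.6,191.3),("h2",327.6,210.8)):
    d=np.array([(u-m["cx"])/m["fx"],(v-m["cy"])/m["fy"],1])@m["R"];print(nm,(o+d*(24-o[2])/d[2])[:2].round(1))
for n,e in(("scene",[365,164,432,234]),("top",[62,155,140,212])):
    P,u,v=box(n,e,D[n]["d"]);a=np.array([-.313,.95])
    for lo,hi in((45,70),(70,100),(100,130),(45,130)):
        q=P[(P[:,2]>lo)&(P[:,2]<hi)][:,:2]
        for i in range(4):
            l=cv2.fitLine(q.astype(np.float32),cv2.DIST_HUBER,0,.01,.01).ravel();a=l[:2]*np.sign(l[1]);c=l[2:]
            nrm=np.array([-a[1],a[0]]);t=(q-np.array([541,214]))@a;r=(q-c)@nrm;q=q[(abs(r)<(30,8,5,4)[i])&(t<100)&(t>-15)]
        t=(q-c)@a;print(n,lo,len(q),"yaw",np.degrees(np.arctan2(a[1],a[0])).round(1),[ (c+a*np.percentile(t,p)).round(1) for p in(0,1,3)],"std",((q-c)@nrm).std().round(2))
E
```

```text
tip [ 467.1 -173.4]
piv [ 466.3 -220.4]
h1 [ 489.6 -272.5]
h2 [ 439.2 -270.2]
scene 45 271 yaw 105.2 [array([544. , 213.8]), array([543.8, 214.3]), array([543.4, 216. ])] std 1.35
scene 70 338 yaw 105.4 [array([544.1, 213.6]), array([543.8, 214.6]), array([543.5, 215.7])] std 1.23
scene 100 354 yaw 105.5 [array([544.4, 212.8]), array([544. , 214.2]), array([543.5, 215.9])] std 1.29
scene 45 962 yaw 105.4 [array([544.3, 212.8]), array([543.9, 214.3]), array([543.5, 215.7])] std 1.28
top 45 138 yaw 106.1 [array([539.3, 213.8]), array([539.3, 213.9]), array([538.9, 215.3])] std 0.82
top 70 166 yaw 105.9 [array([539.3, 213.5]), array([539.3, 213.6]), array([539. , 214.8])] std 0.61
top 100 189 yaw 106.1 [array([539.5, 213.3]), array([539.4, 213.8]), array([539.1, 214.8])] std 0.84
top 45 493 yaw 106.0 [array([539.5, 213.3]), array([539.3, 213.7]), array([539. , 214.8])] std 0.77
```

>>> arm_command(series=[[[39.3,-26.7,4],[0,0,-75],100],[[39.3,-26.7,6],[0,0,-75],100],[[39.3,-26.7,7.7],[0,0,-75],100],[[39.3,-26.7,7.7],[0,0,-75],100],[[39.3,-26.7,7.7],[0,0,-75],100]])

```text
time_s: 1.12
tcp_pos: [353.4, -379.4, 189.7]
tool_rot: [180.0, 0.0, 67.3]
wrist_force: [1.0, -0.6, -0.7]
gripper_width: 1.001
grip_force: 0.0
```

```bash
cat >> h.py <<'E'
def go(x,y,z,yaw):
    from scipy.spatial.transform import Rotation as Ro
    s=bot.read_state();R=Ro.from_euler("xyz",s["tool_rot"],degrees=True);T=Ro.from_euler("xyz",[180,0,yaw],degrees=True)
    print(round(s["time_s"],2),s["tcp_pos"].round(1),s["tool_rot"].round(2),"w",s["gripper_width"].round(3),"g",np.round(s["grip_force"],1),s["wrist_force"].round(1))
    print("shift cm",(R.inv().apply(np.array([x,y,z])-s["tcp_pos"])/10).round(2),"rot",(R.inv()*T).as_rotvec(degrees=True).round(1))
E
python3 -c "
from h import *
go(465,-258.5,160,88.3)"
```

```text
Traceback (most recent call last):
  File "h.py", line 15, in go
    print(round(s["time_s"],2),s["tcp_pos"].round(1),s["tool_rot"].round(2),"w",s["gripper_width"].round(3),"g",np.round(s["grip_force"],1),s["wrist_force"].round(1))
                                                                                ^^^^^^^^^^^^^^^^^^^^^^^^
AttributeError: 'float' object has no attribute 'round'
```

```bash
sed -i 's/s\["gripper_width"\].round(3)/round(s["gripper_width"],3)/' h.py
python3 -c "
from h import *
go(465,-258.5,160,88.3)"
```

```text
1.12 [ 353.4 -379.4  189.7] [1.7995e+02 2.0000e-02 6.7330e+01] w 1.001 g 0.0 [ 1.  -0.6 -0.7]
shift cm [15.45  5.63  2.97] rot [  0.   0. -21.]
```

>>> arm_command(series=[[[15.45,5.6,3],[0,0,-21],100],[[15.45,5.6,3],[0,0,-21],100],[[15.45,5.6,3],[0,0,-21],100],[[15.45,5.6,3],[0,0,-21],100],[[15.45,5.6,3],[0,0,-21],100]])

```text
time_s: 1.75
tcp_pos: [463.9, -260.7, 159.8]
tool_rot: [-180.0, 0.0, 88.0]
wrist_force: [0.3, -0.6, 0.2]
gripper_width: 1.001
grip_force: 0.0
```

```bash
python3 -c "
from h import *
go(465,-258.5,26,88.3)"
```

```text
1.75 [ 463.9 -260.7  159.8] [-1.7999e+02  1.0000e-02  8.8030e+01] w 1.001 g 0.0 [ 0.3 -0.6  0.2]
shift cm [ 0.23  0.1  13.38] rot [-0.   0.  -0.3]
```

>>> arm_command(series=[[[0.2,0.1,5],[0,0,0],100],[[0.2,0.1,10],[0,0,0],100],[[0.2,0.1,12.4],[0,0,0],100],[[0.2,0.1,13.3],[0,0,0],100],[[0.2,0.1,13.4],[0,0,0],100]])

```text
time_s: 2.38
tcp_pos: [465.0, -259.3, 26.0]
tool_rot: [180.0, 0.0, 87.9]
wrist_force: [0.0, 0.0, 0.7]
gripper_width: 0.998
grip_force: 0.0
```

```bash
python3 - <<'E'
from h import *
go(465,-258.5,25,88.3)
p,d=bot.camera("top");b=cv2.cvtColor(p,cv2.COLOR_RGB2BGR)
p2,_=bot.camera("scene");b2=cv2.cvtColor(p2,cv2.COLOR_RGB2BGR)
f=lambda c:cv2.resize(c,(400,300),interpolation=cv2.INTER_CUBIC)
cv2.imwrite("pics/g1.png",np.hstack([f(b[165:240,260:360]),f(b2[165:240,150:250])]))
E
```

```text
2.38 [ 465.  -259.3   26. ] [180.     0.    87.93] w 0.998 g 0.0 [0.  0.  0.7]
shift cm [ 0.08 -0.    0.1 ] rot [ 0.   0.  -0.4]
```

View pics/g1.png

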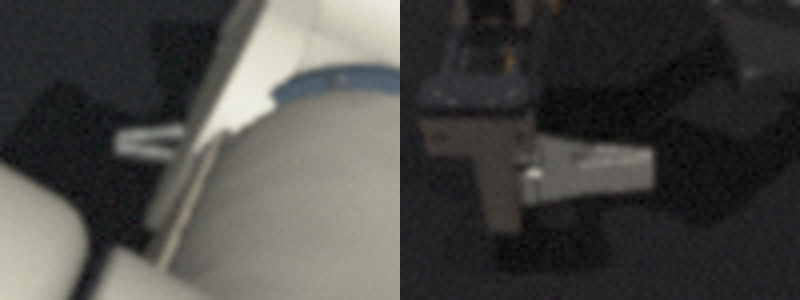

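The fingers straddle the handles (right half, x≈500) and the jaws point forward to (650,165). Closing now.

>>> arm_command(series=[[[0,0,0.1],[0,0,0],0],[[0,0,0.1],[0,0,0],0],[[0,0,0.1],[0,0,0],0],[[0,0,0.1],[0,0,0],0],[[0,0,0.1],[0,0,0],0]])

```text
time_s: 3.1
tcp_pos: [465.4, -258.6, 24.8]
tool_rot: [180.0, 0.0, 88.0]
wrist_force: [0.6, -0.3, 2.0]
gripper_width: 0.483
grip_force: 4.7
```

>>> arm_command(series=[[[0,0,0],[0,0,0],0],[[0,0,0],[0,0,0],0],[[0,0,0],[0,0,0],0],[[0,0,0],[0,0,0],0],[[0,0,0],[0,0,0],0]])

```text
time_s: 3.72
tcp_pos: [465.6, -258.6, 24.9]
tool_rot: [180.0, 0.0, 88.0]
wrist_force: [0.5, -0.0, 2.7]
gripper_width: 0.244
grip_force: 29.9
```

>>> arm_command(series=[[[0,0,-1],[0,0,0],0],[[0,0,-4],[0,0,0],0],[[0,0,-8],[0,0,0],0],[[0,0,-13],[0,0,0],0],[[0,0,-18],[0,0,0],0]])

```text
time_s: 4.35
tcp_pos: [464.4, -258.0, 206.3]
tool_rot: [-179.9, -0.0, 88.0]
wrist_force: [1.4, -0.6, -0.9]
gripper_width: 0.24
grip_force: 29.9
```

```bash
python3 - <<'E'
from h import *
# edge 541.5,214 yaw 105.7; standoff grip point
a=np.radians(105.7);e=np.array([541.5,214])-(62+60)*np.array([np.cos(a),np.sin(a)]);print(e)
go(*e,205,105.7)
p,d=bot.camera("top");b=cv2.cvtColor(p,cv2.COLOR_RGB2BGR)
p2,_=bot.camera("scene");b2=cv2.cvtColor(p2,cv2.COLOR_RGB2BGR)
f=lambda c:cv2.resize(c,(400,300),interpolation=cv2.INTER_CUBIC)
cv2.imwrite("pics/g2.png",np.hstack([f(b[150:240,240:360]),f(b2[95:185,140:260])]))
E
```

```text
[574.51325441  96.55160694]
4.35 [ 464.4 -258.   206.3] [-1.7993e+02 -3.0000e-02  8.8000e+01] w 0.24 g 29.9 [ 1.4 -0.6 -0.9]
shift cm [35.82  9.77  0.14] rot [ -0.1  -0.  -17.7]
```

View pics/g2.png

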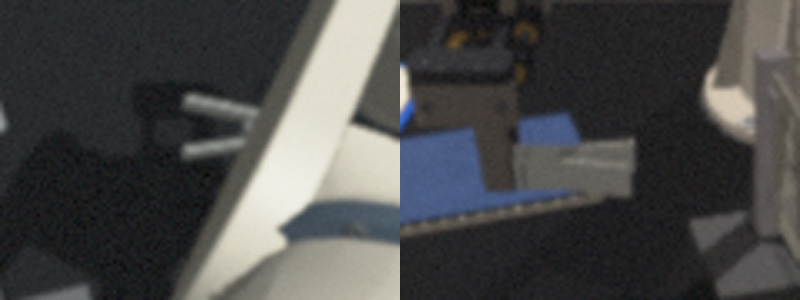

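The clip is held level with its jaws gaping: tips at (185,100) and (185,152) in the left half. I'll carry it to the stand-off point.

>>> arm_command(series=[[[6,0.5,-3],[0,0,-4],0],[[12,2,-4],[0,0,-9],0],[[18,4,-4],[0,0,-17.7],0],[[24,6,-4],[0,0,-17.7],0],[[30,8,-4],[0,0,-17.7],0]])

```text
time_s: 5.08
tcp_pos: [552.9, 34.1, 244.2]
tool_rot: [-179.9, -0.0, 105.7]
wrist_force: [-0.0, -0.9, -0.6]
gripper_width: 0.244
grip_force: 29.9
```

```bash
python3 -c "
from h import *
go(574.5,96.6,180,105.7)"
```

```text
5.08 [552.9  34.1 244.2] [-1.7993e+02 -1.0000e-02  1.0570e+02] w 0.244 g 29.9 [-0.  -0.9 -0.6]
shift cm [5.44 3.78 6.42] rot [-0.1 -0.  -0. ]
```

>>> arm_command(series=[[[2,1.5,2],[0,0,0],0],[[4,3,6],[0,0,0],0],[[5.4,3.8,10],[0,0,0],0],[[5.4,3.8,14],[0,0,0],0],[[5.4,3.8,14.6],[0,0,0],0]])

```text
time_s: 5.7
tcp_pos: [572.4, 94.2, 95.7]
tool_rot: [-179.6, -0.0, 105.7]
wrist_force: [-0.6, 0.3, -0.7]
gripper_width: 0.244
grip_force: 29.9
```

>>> arm_command(series=[[[0,0,0],[0,0,0],0],[[0,0,0],[0,0,0],0]])

```text
time_s: 5.95
tcp_pos: [576.3, 94.3, 100.4]
tool_rot: [179.9, 0.0, 105.7]
wrist_force: [0.2, -0.2, -0.4]
gripper_width: 0.241
grip_force: 29.9
```

```bash
python3 - <<'E'
from h import *
a=np.radians(105.7);e=np.array([541.5,214])-62*np.array([np.cos(a),np.sin(a)]);print(e)
go(*e,98,105.7)
p,d=bot.camera("top");b=cv2.cvtColor(p,cv2.COLOR_RGB2BGR)
p2,d2=bot.camera("scene");b2=cv2.cvtColor(p2,cv2.COLOR_RGB2BGR)
np.savez("pics/s3.npz",top=d,scene=d2)
for n in("top","scene"):
    for t in bot.trace(n,"clip"):print(n,t["confidence"],t["extent"])
f=lambda c:cv2.resize(c,(400,300),interpolation=cv2.INTER_CUBIC)
cv2.imwrite("pics/g3.png",np.hstack([f(b[135:225,70:190]),f(b2[145:235,320:440])]))
E
```

```text
[558.27722765 154.31311172]
5.95 [576.3  94.3 100.4] [1.7987e+02 2.0000e-02 1.0567e+02] w 0.241 g 29.9 [ 0.2 -0.2 -0.4]
shift cm [ 6.26 -0.12  0.23] rot [ 0.1  0.  -0. ]
scene 0.5 [319.3, 205.8, 362.0, 213.4]
scene 0.29 [260.5, 205.9, 290.1, 231.7]
```

View pics/g3.png

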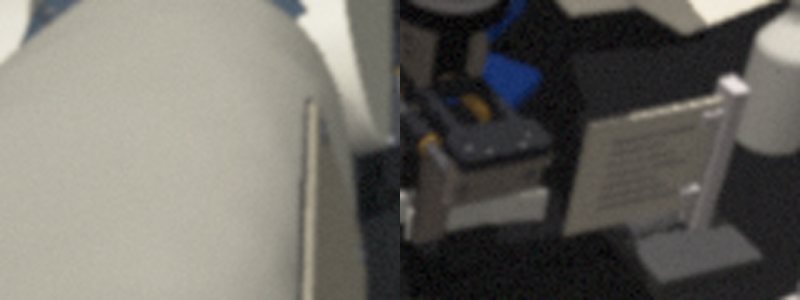

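The top view is blocked by the arm. The scene view shows the jaw at crop (450–548, 190–230), level with the card and short of its free edge at (575,190). I'll check alignment with the scene depth.

```bash
python3 - <<'E'
from h import *
p,d=bot.camera("scene")
a=np.radians(105.7);ax=np.array([np.cos(a),np.sin(a)]);n=np.array([ax[1],-ax[0]]);E0=np.array([541.5,214])
go(558.3,154.3,98,105.7)
s=bot.read_state();tc=s["tcp_pos"][:2]-E0;print("tcp rel edge: along",tc@ax,"side",tc@n)
for nm,e in(("jaw",[335,196,368,220]),("card",[368,164,425,222])):
    P,u,v=box("scene",e,d);P=P[(P[:,2]>60)&(P[:,2]<130)]
    q=P[:,:2]-E0;t=q@ax;w=q@n;k=(abs(w)<35)&(t>-90 if nm=="jaw" else t>-10)&(t<95)
    print(nm,k.sum(),"z",np.percentile(P[k,2],[2,50,98]).round(1))
    for lo in range(-90,95,10):
        j=k&(t>=lo)&(t<lo+10)
        if j.sum()>5:print("  t",lo,j.sum(),"side med",np.median(w[j]).round(1),"tmax",t[j].max().round(1),"z",np.percentile(P[j,2],[5,95]).round(1))
E
```

```text
6.2 [575.7  94.4  99.6] [1.7992e+02 1.0000e-02 1.0568e+02] w 0.243 g 29.9 [-0.4  0.5 -0.5]
shift cm [ 6.24 -0.06  0.16] rot [ 0.1  0.  -0. ]
tcp rel edge: along -124.42005625282466 side 0.5847097914651802
jaw 166 z [73.3 85.5 96.9]
  t -90 21 side med 12.4 tmax -80.1 z [75.2 91.9]
  t -80 30 side med 13.3 tmax -70.3 z [75.6 94.2]
  t -70 33 side med 15.9 tmax -60.3 z [75.5 94.7]
  t -60 34 side med 17.4 tmax -50.2 z [73.  95.2]
  t -50 37 side med 19.2 tmax -40.2 z [74.9 96.9]
  t -40 11 side med 20.4 tmax -37.2 z [74.7 96.6]
card 756 z [ 61.5  96.  128.6]
  t -10 14 side med 2.5 tmax -0.0 z [ 62.5 127.8]
  t 0 85 side med 2.6 tmax 9.9 z [ 66.  126.5]
  t 10 79 side med 2.8 tmax 19.5 z [ 65.3 126.5]
  t 20 77 side med 2.5 tmax 29.7 z [ 65.8 127.1]
  t 30 79 side med 2.8 tmax 40.0 z [ 64.1 127.6]
  t 40 76 side med 2.6 tmax 49.6 z [ 63.1 126.3]
  t 50 80 side med 2.6 tmax 59.9 z [ 64.7 126.7]
  t 60 77 side med 2.8 tmax 70.0 z [ 62.8 126.7]
  t 70 75 side med 2.8 tmax 79.9 z [ 64.2 126. ]
  t 80 71 side med 2.3 tmax 89.8 z [ 65.8 123.8]
  t 90 43 side med 2.4 tmax 95.0 z [ 64.5 126. ]
```

>>> arm_command(series=[[[0.7,0,0],[0,0,0],0],[[1.7,0,0],[0,0,0],0],[[2.7,0,0],[0,0,0],0],[[3.7,0,0],[0,0,0],0],[[4.4,0,0],[0,0,0],0]])

```text
time_s: 6.82
tcp_pos: [563.1, 137.7, 98.7]
tool_rot: [-180.0, -0.0, 105.7]
wrist_force: [-0.2, 0.1, -0.7]
gripper_width: 0.242
grip_force: 29.9
```

>>> arm_command(series=[[[0.6,0,0],[0,0,0],0],[[1.2,0,0],[0,0,0],0],[[1.6,0,0],[0,0,0],0],[[1.6,0,0],[0,0,0],0],[[1.6,0,0],[0,0,0],0]])

```text
time_s: 7.45
tcp_pos: [559.1, 152.1, 98.7]
tool_rot: [180.0, 0.0, 105.7]
wrist_force: [0.4, -1.0, -1.3]
gripper_width: 0.248
grip_force: 29.9
```

>>> arm_command(series=[[[0,0,0],[0,0,0],0],[[0,0,0],[0,0,0],0],[[0,0,0],[0,0,0],0]])

```text
time_s: 7.82
tcp_pos: [559.1, 152.1, 98.7]
tool_rot: [-180.0, -0.0, 105.7]
wrist_force: [-0.7, 0.7, -1.3]
gripper_width: 0.241
grip_force: 29.9
```

```bash
python3 - <<'E'
from h import *
p,d=bot.camera("scene");b2=cv2.cvtColor(p,cv2.COLOR_RGB2BGR)
pt,dt=bot.camera("top");b=cv2.cvtColor(pt,cv2.COLOR_RGB2BGR)
f=lambda c:cv2.resize(c,(400,300),interpolation=cv2.INTER_CUBIC)
cv2.imwrite("pics/g4.png",np.hstack([f(b[135:225,70:190]),f(b2[145:235,320:440])]))
a=np.radians(105.7);ax=np.array([np.cos(a),np.sin(a)]);n=np.array([ax[1],-ax[0]]);E0=np.array([541.5,214])
go(558.3,154.3,98,105.7)
s=bot.read_state();tc=s["tcp_pos"][:2]-E0;print("tcp rel edge: along",tc@ax,"side",tc@n)
P,u,v=box("scene",[335,164,432,222],d);k0=(P[:,2]>60)&(P[:,2]<130);P=P[k0]
q=P[:,:2]-E0;t=q@ax;w=q@n
for nm,k in(("jaw",(w>9)&(w<30)&(t>-60)&(t<40)&(P[:,2]<100)),("card",(abs(w-2.6)<3)&(t>-15)&(t<60))):
    print(nm,k.sum(),"t pct",np.percentile(t[k],[0,2,98,100]).round(1),"z",np.percentile(P[k,2],[2,98]).round(1),"w",np.percentile(w[k],[5,50,95]).round(1))
j=(w>9)&(w<30)&(t>5)&(t<40)&(P[:,2]<100);print("tip w",np.median(w[j]))
E
```

```text
7.92 [559.1 152.2  98.7] [180.    0.  105.7] w 0.243 g 29.9 [-0.2  0.  -1. ]
shift cm [ 0.23 -0.02  0.07] rot [ 0.  0. -0.]
tcp rel edge: along -64.2845979395648 side 0.19367891360346237
jaw 209 t pct [-59.6 -58.1  21.6  23.9] z [72.6 95.9] w [11.  14.8 21. ]
card 166 t pct [-0.5 37.8 59.6 60. ] z [ 61.3 127.9] w [0.9 2.7 4.7]
tip w 18.584473199965835
```

View pics/g4.png

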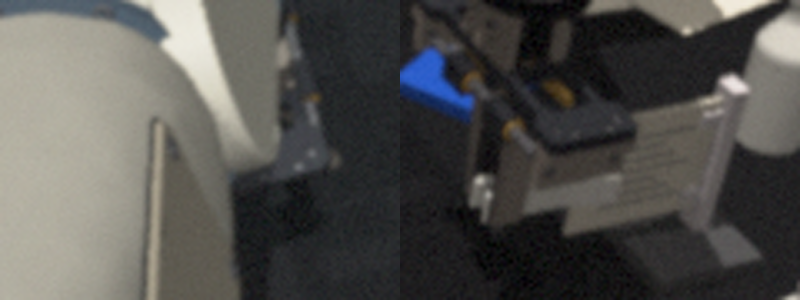

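The scene view shows the near jaw overlapping the card's free edge, with its tip at about (620,190). By measurement the edge is roughly 18–22 mm inside the mouth. The card is centred to about 1 mm, nothing is touching and the wrist force is near zero.

```bash
python3 -c "
from bench import bot
print(bot.sign_off())"
```

```text
the job is handed in; nothing more can be done
None
```

I handed the job in with the clip held wide open around the free edge of the card on the smaller grey stand; the edge is about 20 mm inside the mouth (estimates 18–22 mm) and, with the top view blocked, wrist force near zero and the scene depth show no sign of either jaw touching.

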